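# Check in the tube racks on the fraction collector

## Task

Check three tube racks in on the fraction collector in the order blue, yellow, green: tap each rack's coloured key lightly with the fingertips, so that it goes well down (more than half its travel) and stays down. Leave the red key unpressed, do not lift or shove the racks, leave the other things where they stand, and finish with the fingers clear of everything.

Things in the scene. Friction and masses are not known exactly. Their poses are not given: they have to be found in the camera images.
- rack_blue: loose tube rack with the blue key: white and grey box 150 long (x) by 80 wide (y) by 60 mm high, 0.9 kg, standing on a flat grey 4 mm deck, not fixed to it. Origin at the centre of its underside, z up, x along its length from the key's end to the tubes. Its top is a plate with round holes, three white tube caps stand 20 mm proud of the plate between x = -13 and +68 mm
- key_blue_top (a point): centre of the blue key's top face, moves with the key. The key is an upright round blue button, 26 mm across, at x = -50 mm, y = 0 on its rack, in a black collar 34 mm across. Unpressed its top lies 78 mm above the rack's underside, 18 mm above the rack's top plate
- key_blue (a joint): how far the blue key is down, m: 0 up to 0.014 fully down, starts between 0 and 0.001. It slides straight down against about 3 N at first and 5.6 N at the bottom, where it stops hard, and stays where it is left. It counts as registered from 0.006
- rack_yellow: loose tube rack with the yellow key: white and grey box 150 long (x) by 80 wide (y) by 60 mm high, 0.9 kg, standing on a flat grey 4 mm deck, not fixed to it. Origin at the centre of its underside, z up, x along its length from the key's end to the tubes. Its top is a plate with round holes, three white tube caps stand 20 mm proud of the plate between x = -13 and +68 mm
- key_yellow_top (a point): centre of the yellow key's top face, moves with the key. The key is an upright round yellow button, 26 mm across, at x = -50 mm, y = 0 on its rack, in a black collar 34 mm across. Unpressed its top lies 78 mm above the rack's underside, 18 mm above the rack's top plate
- key_yellow (a joint): how far the yellow key is down, m: 0 up to 0.014 fully down, starts between 0 and 0.001. It slides straight down against about 3 N at first and 5.6 N at the bottom, where it stops hard, and stays where it is left. It counts as registered from 0.006
- rack_green: loose tube rack with the green key: white and grey box 150 long (x) by 80 wide (y) by 60 mm high, 0.9 kg, standing on a flat grey 4 mm deck, not fixed to it. Origin at the centre of its underside, z up, x along its length from the key's end to the tubes. Its top is a plate with round holes, three white tube caps stand 20 mm proud of the plate between x = -13 and +68 mm
- key_green_top (a point): centre of the green key's top face, moves with the key. The key is an upright round green button, 26 mm across, at x = -50 mm, y = 0 on its rack, in a black collar 34 mm across. Unpressed its top lies 78 mm above the rack's underside, 18 mm above the rack's top plate
- key_green (a joint): how far the green key is down, m: 0 up to 0.014 fully down, starts between 0 and 0.001. It slides straight down against about 3 N at first and 5.6 N at the bottom, where it stops hard, and stays where it is left. It counts as registered from 0.006
- rack_red: loose tube rack with the red key: white and grey box 150 long (x) by 80 wide (y) by 60 mm high, 0.9 kg, standing on a flat grey 4 mm deck, not fixed to it. Origin at the centre of its underside, z up, x along its length from the key's end to the tubes. Its top is a plate with round holes, three white tube caps stand 20 mm proud of the plate between x = -13 and +68 mm
- key_red_top (a point): centre of the red key's top face, moves with the key. The key is an upright round red button, 26 mm across, at x = -50 mm, y = 0 on its rack, in a black collar 34 mm across. Unpressed its top lies 78 mm above the rack's underside, 18 mm above the rack's top plate
- key_red (a joint): how far the red key is down, m: 0 up to 0.014 fully down, starts between 0 and 0.001. It slides straight down against about 3 N at first and 5.6 N at the bottom, where it stops hard, and stays where it is left. Not to be pressed
- amber_bottle: loose amber bottle, 60 mm across, 125 mm high, to the left of the racks; origin at the centre of its underside
- beaker: loose clear beaker, 64 mm across, 80 mm high, behind the racks; origin at the centre of its underside
- white_jar: loose white jar with a blue cap, 60 mm across, 60 mm high, to the right of the racks; origin at the centre of its underside
- screwdriver: loose orange screwdriver 150 mm long lying behind the racks, origin on its underside near the middle, x towards its tip
- vial_a: loose amber vial with a black cap, 24 mm across, 32 mm high, standing on the top plate of the rack with the green key, at least 55 mm from the key; origin at the centre of its underside
- vial_b: loose amber vial with a black cap, 24 mm across, 32 mm high, standing on the top plate of the rack with the red key, at least 55 mm from the key; origin at the centre of its underside
There are look-alikes about, which are no part of the job. What is shaped like the rack_blue but pink or turquoise is not meant. What is shaped like the rack_yellow but pink is not meant.

How it is judged:
On the way, in this order (a step that is already met when the one before it is completed fails the run):
1. the blue key is tapped down (value of joint key_blue above 0.006 m), for 0.2 s.
2. the yellow key is tapped down (value of joint key_yellow above 0.006 m), for 0.2 s.
3. the green key is tapped down (value of joint key_green above 0.006 m), for 0.2 s.
At the end, for the whole second after the job is handed in: The blue, yellow and green keys are more than 6 mm down, the red one less than 5 mm; all four racks stand flat, at rest, within 25 mm of where they began; bottle, beaker, jar, screwdriver and vials within 40 mm of where they began (value of joint each of key_blue, key_yellow, key_green above 0.006 m and value of joint key_red below 0.005 m and distance of each of rack_blue, rack_yellow, rack_green, rack_red from where it was at the start of the episode below 0.025 m and linear speed of each of rack_blue, rack_yellow, rack_green, rack_red below 0.02 m/s and angle between each of rack_blue, rack_yellow, rack_green, rack_red's own z axis and vertical below 0.1 rad and distance of each of amber_bottle, beaker, white_jar, screwdriver, vial_a, vial_b from where it was at the start of the episode below 0.04 m); the robot touches nothing.
It fails at once if a key goes down (4 mm) before its turn: yellow before blue is down (6 mm), or green before blue and yellow are ((value of joint key_yellow above 0.004 m and value of joint key_blue below 0.006 m) or (value of joint key_green above 0.004 m and value of joint key_yellow below 0.006 m) or (value of joint key_green above 0.004 m and value of joint key_blue below 0.006 m)).
It fails at once if the red key is pressed 5 mm or more (value of joint key_red above 0.005 m).
It fails at once if a rack or its key is pressed with more than 20 N (contact force between any of the fingers, the arm and rack_blue above 20 N or contact force between any of the fingers, the arm and rack_yellow above 20 N or contact force between any of the fingers, the arm and rack_green above 20 N or contact force between any of the fingers, the arm and rack_red above 20 N).
It fails at once if a rack is lifted 12 mm, tipped 0.15 rad or shoved 25 mm (height (world z) of any of rack_blue, rack_yellow, rack_green, rack_red above 0.016 m or angle between any of rack_blue, rack_yellow, rack_green, rack_red's own z axis and vertical above 0.15 rad or distance of any of rack_blue, rack_yellow, rack_green, rack_red from where it was at the start of the episode above 0.025 m).
It fails at once if another thing is moved 40 mm (distance of any of amber_bottle, beaker, white_jar, screwdriver, vial_a, vial_b from where it was at the start of the episode above 0.04 m).
It also fails if it takes over 48 s, if anything falls off the work surface, if the arm or the gripper's body presses on something with over 40 N, if the wrist force passes 120 N, or if a joint passes its speed limit or range.

## Robot

A 6-joint arm with a two-finger parallel gripper is mounted at the origin on the work surface. World frame = base frame: x ahead of the robot, y to its left, z up, the work surface at z = 0. Lengths are in m, angles in rad, forces in N, time in s.
With the tool pointing down it reaches from about 0.425 to 1.125 m from the base axis. Payload 14.9 kg.
Tool frame: the origin (TCP) lies midway between the tips of the shut fingers; the grasp point (between the pads) lies 19 mm behind it (r.grip_depth is the distance from the TCP to the grasp point, in m); x points along the fingers, z is the direction in which the jaws open and shut, and the axes are right-handed (so a half turn about x gives the same grasp; the last joint's range is limited). The gripper opens to 91 mm and grips with 3 to 60 N. Pads are 32 mm wide; open, the fingers measure 118 mm over their backs; the gripper's body (76 mm by 178 mm) begins 60 mm behind the grasp point.
Start: joints at [-1.178, 0.379, 1.734, -0, 1.028, -0.033], TCP at [0.289, -0.638, 0.214] pointing down, gripper open.
Joint ranges: [-2.77, 2.77], [-0.74, 2.19], [0, 2.66], [-1.06, 4.2], [0.31, 2.87], [-3.08, 3.08]. Speed limits (rad/s): [1.89, 1.89, 2.39, 3.14, 3.14, 3.14].

## Interface

Orientations are given as a unit quaternion [w, x, y, z].
In Python, from bench import sensors, imaging, r gives the robot as it stands. The module is installed in compiled form; this text tells all that it offers.
- The arm moves only by the tool servo_tool, never from a script. Its arguments are lists of equal length, an entry for each row: "dp": the shift along the tool's x, y, z in mm, a list of three; "spin": the turn about the tool's x in degrees; "claw": the closure in counts, from 0 (fully open) to 255 (shut). In form: {"dp": [[tx, ty, tz], ...], "spin": [spin, ...], "claw": [claw, ...]}. A call has 1 to 8 rows; each row is the pose to reach, as a shift and turn from the pose commanded when the call began, along the tool's axes at that moment; what a row does not reach only later rows make up. A row lasts 1/12 s, in which the tool goes at most 41.7 mm and 7.16 degrees, less where a joint would pass 70% of its speed; a pose out of reach is approached as far as the arm can. A call with a gripper value outside its range is refused whole. The fingers move at their own pace and stop on an object; "force" is the grip in N (left out, the last holds). Time passes only in rows, so rows that repeat a pose let the fingers close. It gives the time, the measured TCP pose, the force and the opening at its end, in the units of the state.
- sensors.get_state(): the state, without advancing time (a new reading comes with each control period).
- imaging.camera(name): name is "scene" or "top" or "wrist"; returns the picture (400x640x3 uint8, blue, green, red); there is no depth.
- imaging.get_calibration(name): a dict with "camera_matrix" (3x3 intrinsics, pixels), "D" ([k1, k2, p1, p2, k3] as OpenCV has them; the pictures are not rectified), "R" (3x3) and "t" (3): a world point X has camera coordinates R X + t. Camera axes: x right, y down, z forward; pixel columns grow to the right and rows downward; lengths in m; the calibration is good to about 2 mm. A picture is of the moment at which its call begins: read the wrist's pose just before it. get_calibration takes no time and is no camera call; for the wrist camera it gives the pose at the moment of the call.
- r.job_done(): hands the job in, once; it reports no verdict.
The state is a dict: "clock": time; "qpos": joint angles; "joint_vel": joint speeds; "effort": joint torques, N m; "ee_pos": TCP position; "ee_rot": TCP orientation; "ft_force": force on the tool from outside, world axes, zero at the start; "ft_torque": the same for the moment, N m; "opening": finger opening in m.
Only numpy, scipy, OpenCV 4.12 (cv2) and the standard library are available. Lean on these libraries where they do the work, as an engineer would, in place of code of your own. Each camera call takes 0.05 s, during which the arm holds its last target. There are 200 camera calls.

## Working session

There is one attempt and no reset: what is moved stays moved. The work goes in short steps, Python scripts to look and compute and a tool call to move; the robot and the scene stay as the last step left them, time stands still between calls to the robot, and variables do not carry over. Pictures are saved under pics/ and viewed, on a budget of 10 in all, crops included, one or two more only if the job needs it, and the job is handed in when it is done.

Besides the shell and the picture viewer there is one more tool, called as name([rows], argument=value, ...), one row to a line, values as JSON. servo_tool: Moves the arm, as the interface text tells. Its arguments: {"type":"object","properties":{"dp":{"type":"array","items":{"type":"array","items":{"type":"number"}}},"spin":{"type":"array","items":{"type":"number"}},"claw":{"type":"array","items":{"type":"number"}},"force":{"type":"number"}},"required":["dp","spin","claw"]}

```bash
mkdir -p pics
python3 - <<'E'
from bench import sensors, imaging, r
import cv2,numpy as np
s=sensors.get_state();print(s)
for n in("scene","top"):
    im=imaging.camera(n);cv2.imwrite(f"pics/{n}0.png",im)
    c=imaging.get_calibration(n);print(n,{k:np.round(v,3).tolist() for k,v in c.items()})
E
```

```text
{'clock': 0.0, 'qpos': array([-1.17830864e+00,  3.79394080e-01,  1.73475480e+00, -2.85816794e-05,
        1.02851173e+00, -3.32797294e-02]), 'joint_vel': array([-0.00036244, -0.00059819, -0.00075235,  0.00105867, -0.00011488,
       -0.00016283]), 'effort': array([ 4.19552889e-03, -7.63721681e+01, -4.34361005e+01,  6.52208878e-02,
        4.26279008e-02, -1.39112267e-04]), 'ee_pos': array([ 0.28896871, -0.63714979,  0.21331125]), 'ee_rot': array([ 0.59403998,  0.38327661,  0.59467061, -0.38286083]), 'ft_force': array([ 0.38050132, -0.6909515 , -0.48334033]), 'ft_torque': array([ 0.07625928, -0.03445436, -0.03415752]), 'opening': 0.0911934377150657}
scene {'camera_matrix': [[456.022, 0.0, 319.112], [0.0, 456.022, 203.101], [0.0, 0.0, 1.0]], 'D': [0.043, 0.0, 0.0, 0.0, 0.0], 'R': [[-0.004, 1.0, -0.012], [0.822, -0.003, -0.569], [-0.569, -0.012, -0.822]], 't': [-0.13, -0.374, 1.796]}
top {'camera_matrix': [[485.64, 0.0, 321.083], [0.0, 485.64, 193.561], [0.0, 0.0, 1.0]], 'D': [-0.019, 0.0, 0.0, 0.0, 0.0], 'R': [[0.004, -1.0, -0.012], [-0.997, -0.003, -0.075], [0.075, 0.012, -0.997]], 't': [0.151, 0.474, 1.49]}
```

View pics/top0.png

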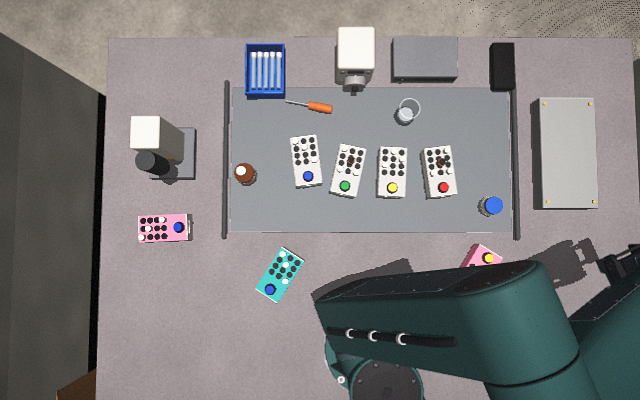

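View pics/scene0.png

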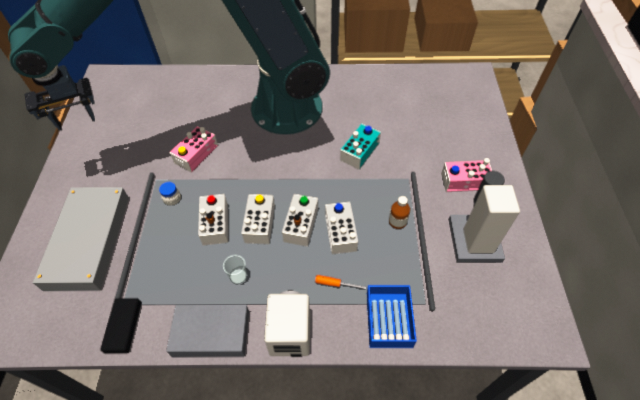

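The top view shows all candidates. Blue keys: white rack (308,176), turquoise look-alike (270,289), pink look-alike (178,227). Yellow keys: white rack (392,188), pink look-alike (489,258). Green is at (345,186) and red at (443,187), one each. I choose the three on white racks on the grey deck. The scene view has them at blue (339,208), yellow (259,199), green (304,201) and red (212,200).

```bash
cat > h.py <<'E'
import cv2,numpy as np
HUE={'blue':(105,128),'yellow':(20,34),'green':(45,80),'red':(172,8)}
def mask(im,c):
    h=cv2.cvtColor(im,cv2.COLOR_BGR2HSV);a,b=HUE[c];H=h[...,0]
    k=(H>=a)&(H<=b) if a<b else (H>=a)|(H<=b)
    return (k&(h[...,1]>120)&(h[...,2]>70)).astype(np.uint8)
def blobs(im,c,amin=25):
    n,l,st,ce=cv2.connectedComponentsWithStats(mask(im,c))
    return [(ce[i],st[i]) for i in range(1,n) if st[i,4]>=amin]
def near(im,c,p):
    return min(blobs(im,c),key=lambda b:np.hypot(*(b[0]-p)))
def ray(cal,p):
    u=cv2.undistortPoints(np.array([[p]],float),cal['camera_matrix'],cal['D'])[0,0]
    R=np.array(cal['R']);d=R.T@np.array([u[0],u[1],1]);return -R.T@np.array(cal['t']),d/np.linalg.norm(d)
def plane(cal,p,z):
    o,d=ray(cal,p);return o+d*(z-o[2])/d[2]
def tri(rs):
    A=sum(np.eye(3)-np.outer(d,d) for o,d in rs);b=sum((np.eye(3)-np.outer(d,d))@o for o,d in rs)
    X=np.linalg.solve(A,b);return X,[round(1000*np.linalg.norm(np.cross(X-o,d)),1) for o,d in rs]
E
python3 - <<'E'
from h import *
from bench import imaging
px={'blue':((308,176),(339,208)),'yellow':((392,188),(259,199)),'green':((345,186),(304,201)),'red':((443,187),(212,200))}
T,S=cv2.imread('pics/top0.png'),cv2.imread('pics/scene0.png')
ct,cs=imaging.get_calibration('top'),imaging.get_calibration('scene')
for c,(a,b) in px.items():
    p,q=near(T,c,a),near(S,c,b)
    X,e=tri([ray(ct,p[0]),ray(cs,q[0])])
    print(c,p[0].round(1),p[1][2:],q[0].round(1),q[1][2:],X.round(4),e,'plane82',plane(ct,p[0],.08)[:2].round(4),plane(cs,q[0],.08)[:2].round(4))
x=T[150:215,275:475];cv2.imwrite('pics/crop.png',cv2.resize(x,None,fx=4,fy=4,interpolation=2))
E
```

```text
blue [307.6 175.5] [10  8 65] [338.5 207.1] [ 8  9 57] [0.5234 0.1936 0.075 ] [np.float64(0.6), np.float64(0.6)] plane82 [0.5229 0.1928] [0.5268 0.1941]
yellow [392.  187.1] [ 9  9 68] [259.1 198.6] [ 9 10 67] [ 0.4892 -0.0592  0.0745] [np.float64(0.6), np.float64(0.6)] plane82 [ 0.4888 -0.0591] [ 0.4932 -0.0576]
green [344.3 185.2] [ 9  9 61] [303.5 199.4] [ 8  8 46] [0.4943 0.0832 0.0764] [np.float64(0.3), np.float64(0.3)] plane82 [0.494 0.083] [0.4968 0.0837]
red [443.6 186.6] [10  9 65] [210.8 199.1] [ 9  9 61] [ 0.4909 -0.213   0.0751] [np.float64(0.7), np.float64(0.7)] plane82 [ 0.4905 -0.2125] [ 0.4944 -0.2107]
```

View pics/crop.png

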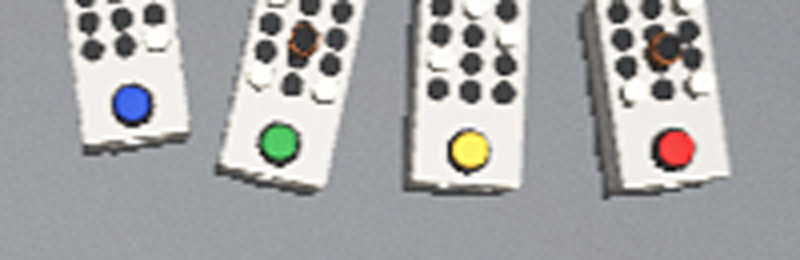

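The crop shows the blue, green, yellow and red keys on white racks, at crop pixels (132,104), (280,144), (469,150) and (675,149), so the choice holds. Next I work out the move to above blue.

```bash
cat >> h.py <<'E'
from scipy.spatial.transform import Rotation as Ro
def goto(s,P):
    q=s['ee_rot'];R=Ro.from_quat([q[1],q[2],q[3],q[0]]).as_matrix()
    return (R.T@(np.array(P)-s['ee_pos'])*1000).round(1),R
E
python3 - <<'E'
from h import *
from bench import imaging,sensors
s=sensors.get_state()
d,R=goto(s,(.455,.194,.20));print(d);print(R.round(3)); print(goto(s,(.50,-.15,.2))[0])
c=imaging.get_calibration('wrist');C=-np.array(c['R']).T@c['t'];print('cam in tool',R.T@(C-s['ee_pos']),'axes',(R.T@np.array(c['R']).T).round(3),c['camera_matrix'][0])
E
```

```text
[  14.   494.5 -688.4]
[[-0.     0.911  0.413]
 [ 0.001  0.413 -0.911]
 [-1.     0.    -0.001]]
[  13.7  393.4 -356.5]
cam in tool [-0.17081335  0.07284273 -0.00017301] axes [[-0.001 -0.26   0.965]
 [-0.    -0.965 -0.26 ]
 [ 1.    -0.     0.001]] [319.68303907   0.         320.26478198]
```

servo_tool([
  [1,20,-18],
  [2,50,-45],
  [3,80,-72],
  [4,110,-99],
  [6,140,-126],
  [7,170,-153],
  [8,200,-180],
  [9,230,-207],
], spin=[0,0,0,0,0,0,0,0], claw=[255,255,255,255,255,255,255,255], force=20)

```text
clock: 0.77
ee_pos: [0.4133, -0.3521, 0.2047]
ee_rot: [0.594, 0.383, 0.594, -0.383]
ft_force: [1.9, 0.2, 0.6]
opening: 0.0407
```

servo_tool([
  [0,29,-27],
  [0,58,-54],
  [0,87,-81],
  [0,116,-108],
  [0,140,-140],
  [0,150,-178],
  [0,160,-216],
  [0,170,-254],
], spin=[0,0,0,0,0,0,0,0], claw=[255,255,255,255,255,255,255,255])

```text
clock: 1.43
ee_pos: [0.4622, -0.0507, 0.2047]
ee_rot: [0.594, 0.383, 0.594, -0.383]
ft_force: [0.2, 0.1, 0.2]
opening: 0.0006
```

Run:
```python
from h import *
from bench import imaging,sensors
s=sensors.get_state();print(s['clock'],s['ee_pos'],s['opening'],s['ft_force']);print(goto(s,(.47,.194,.20))[0])
```

```text
1.4333 [ 0.46224943 -0.05070354  0.20472154] 0.00055120027785371 [0.23894968 0.07557073 0.21372401]
[   4.7  108.1 -219.7]
```

servo_tool([
  [0,17,-34],
  [0,34,-69],
  [0,52,-105],
  [0,69,-140],
  [0,86,-175],
  [1,100,-203],
  [2,108,-219],
  [2,108,-219],
], spin=[0,0,0,0,0,0,0,0], claw=[255,255,255,255,255,255,255,255])

```text
clock: 2.1
ee_pos: [0.4707, 0.1945, 0.2027]
ee_rot: [0.595, 0.382, 0.595, -0.382]
ft_force: [-0.3, -0.0, -0.4]
opening: 0.0006
```

```bash
cat > look.py <<'E'
import sys
from h import *
from bench import imaging,sensors
c=sys.argv[1];z=float(sys.argv[2]);s=sensors.get_state()
cal=imaging.get_calibration('wrist');im=imaging.camera('wrist');cv2.imwrite(f'pics/{sys.argv[3]}.png',im)
print(s['clock'],s['ee_pos'].round(4),s['ft_force'].round(2))
for b in blobs(im,c,150):
    P=plane(cal,b[0],z);print(b[0].round(1),b[1],P.round(4),'go',goto(s,P)[0])
    np.savez(f'pics/{sys.argv[3]}',**{k:np.array(v) for k,v in cal.items()},p=b[0])
E
python3 look.py blue .082 w1
```

```text
2.1 [0.4707 0.1945 0.2027] [-0.27 -0.04 -0.35]
[346.6 139. ] [332 125  30  30 684] [0.5235 0.1925 0.082 ] go [120.7  47.2  23.8]
```

View pics/w1.png

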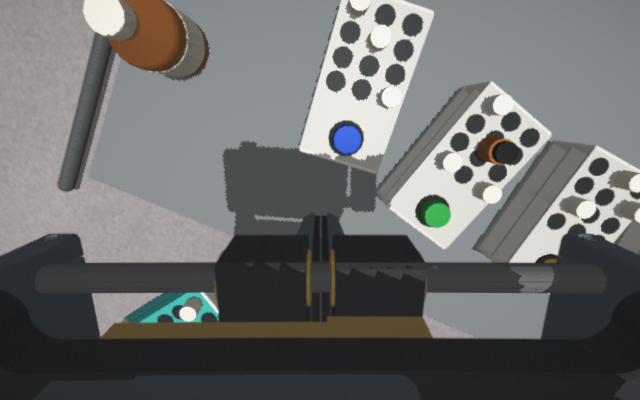

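The wrist view shows the blue key on the white rack at (347,139), with the fingertips at (320,215) and the way clear. The wrist ray agrees with the two-view fix to about 1 mm. I move to about 10 mm above it.

servo_tool([
  [0,16,8],
  [0,36,18],
  [20,47,24],
  [50,47,24],
  [80,47,24],
  [103,47,24],
  [110,47,24],
  [110,47,24],
], spin=[0,0,0,0,0,0,0,0], claw=[255,255,255,255,255,255,255,255])

```text
clock: 2.82
ee_pos: [0.5225, 0.188, 0.0914]
ee_rot: [0.593, 0.382, 0.595, -0.384]
ft_force: [-0.4, -0.8, 0.2]
opening: 0.0005
```

```bash
python3 look.py blue .082 w2
python3 - <<'E'
from h import *
a,b=[np.load(f'pics/w{i}.npz') for i in(1,2)]
print(tri([ray(x,x['p']) for x in(a,b)]))
E
```

```text
2.8167 [0.5225 0.188  0.0914] [-0.45 -0.79  0.22]
[310.6 215.6] [294 205  37  33 416] [0.5311 0.1983 0.082 ] go [ 9.4 12.1 -5.8]
(array([0.52229716, 0.19239795, 0.05514561]), [np.float64(2.9), np.float64(2.9)])
```

View pics/w2.png

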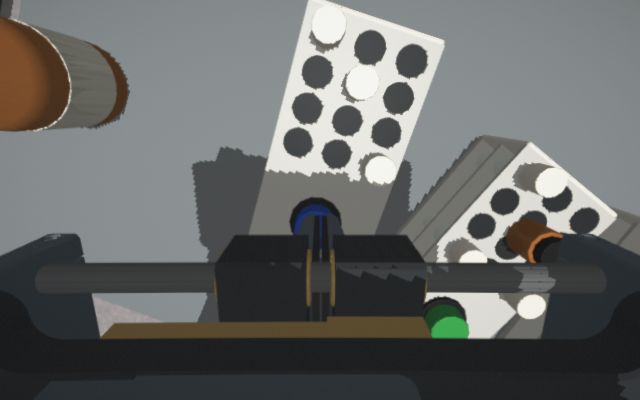

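The wrist view shows the blue key under the tips, in their shadow, with its collar centre near (316,220). The tool ended about 4 mm short in y, so I shift and let it settle.

servo_tool([
  [0,3,-3],
  [0,3,-3],
  [0,3,-3],
  [0,3,-3],
], spin=[0,0,0,0], claw=[255,255,255,255])

```text
clock: 3.2
ee_pos: [0.5256, 0.1934, 0.0939]
ee_rot: [0.595, 0.383, 0.594, -0.383]
ft_force: [-0.3, 0.3, 0.5]
opening: 0.0002
```

Run:
```python
from h import *
from bench import sensors
s=sensors.get_state();print(s['ee_pos'],s['ft_force'],goto(s,(.5233,.193,.082))[0])
```

```text
[0.52561225 0.1933906  0.09393701] [-0.26662101  0.3306387   0.52981216] [11.9 -2.3 -0.6]
```

servo_tool([
  [2,-1,0],
  [4,-1,0],
  [6,-1,0],
  [7,-1,0],
  [7,-1,0],
], spin=[0,0,0,0,0], claw=[255,255,255,255,255])

```text
clock: 3.62
ee_pos: [0.524, 0.1926, 0.0856]
ee_rot: [0.594, 0.383, 0.594, -0.383]
ft_force: [0.2, 1.0, -0.7]
opening: 0.0004
```

servo_tool([
  [1,0,0],
  [2,0,0],
  [2,0,0],
], spin=[0,0,0], claw=[255,255,255])

```text
clock: 3.87
ee_pos: [0.5241, 0.1927, 0.0837]
ee_rot: [0.594, 0.383, 0.594, -0.383]
ft_force: [0.7, -0.2, -0.1]
opening: 0.0002
```

servo_tool([
  [1,0,0],
  [2,0,0],
  [2,0,0],
], spin=[0,0,0], claw=[255,255,255])

```text
clock: 4.12
ee_pos: [0.5243, 0.1927, 0.0819]
ee_rot: [0.594, 0.383, 0.594, -0.383]
ft_force: [0.1, 0.6, 0.3]
opening: 0.0005
```

servo_tool([
  [1,0,0],
  [2,0,0],
  [2,0,0],
], spin=[0,0,0], claw=[255,255,255])

```text
clock: 4.37
ee_pos: [0.5243, 0.1927, 0.0798]
ee_rot: [0.594, 0.383, 0.594, -0.383]
ft_force: [-0.2, 0.2, 0.6]
opening: 0.0001
```

servo_tool([
  [1,0,0],
  [2,0,0],
  [2,0,0],
], spin=[0,0,0], claw=[255,255,255])

```text
clock: 4.62
ee_pos: [0.5242, 0.1927, 0.0778]
ee_rot: [0.594, 0.383, 0.594, -0.383]
ft_force: [0.2, -0.1, 0.5]
opening: 0.0007
```

servo_tool([
  [1,0,0],
  [2,0,0],
], spin=[0,0], claw=[255,255])

```text
clock: 4.78
ee_pos: [0.5242, 0.1927, 0.0759]
ee_rot: [0.594, 0.383, 0.594, -0.383]
ft_force: [-1.7, -1.0, 4.3]
opening: 0.0004
```

Run:
```python
from h import *
from bench import sensors,imaging
s=sensors.get_state();print(s['ee_pos'],s['ft_force'])
W=imaging.camera('wrist');cv2.imwrite('pics/w3.png',W)
T=imaging.camera('top');S=imaging.camera('scene');cv2.imwrite('pics/s3.png',S)
a=cv2.resize(S[170:250,270:400],None,fx=4,fy=4);b=cv2.resize(W[120:280,200:440],None,fx=2,fy=2)
cv2.imwrite('pics/c3.png',np.vstack([a,cv2.copyMakeBorder(b,0,0,0,40,0)])[:600])
```

```text
[0.52424582 0.19273144 0.07593496] [-1.66090047 -0.95706815  4.34794418]
```

View pics/c3.png

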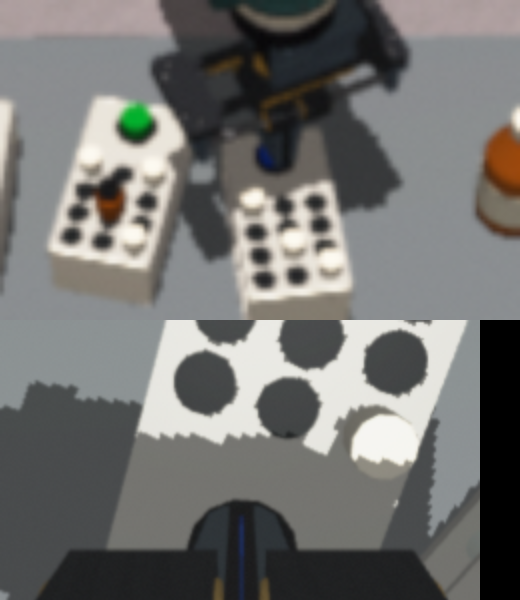

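servo_tool([
  [0,0,0],
], spin=[0], claw=[255])

```text
clock: 5.02
ee_pos: [0.5241, 0.1927, 0.0758]
ee_rot: [0.594, 0.383, 0.594, -0.383]
ft_force: [-0.2, 0.1, 0.4]
opening: 0.0004
```

servo_tool([
  [1,0,0],
  [2,0,0],
], spin=[0,0], claw=[255,255])

```text
clock: 5.18
ee_pos: [0.5241, 0.1927, 0.074]
ee_rot: [0.594, 0.383, 0.594, -0.383]
ft_force: [-1.2, -0.1, 4.0]
opening: 0.0004
```

servo_tool([
  [0,0,0],
], spin=[0], claw=[255])

```text
clock: 5.27
ee_pos: [0.5241, 0.1927, 0.0738]
ee_rot: [0.594, 0.383, 0.594, -0.383]
ft_force: [-0.5, 0.1, -0.2]
opening: 0.0004
```

servo_tool([
  [1,0,0],
  [2,0,0],
], spin=[0,0], claw=[255,255])

```text
clock: 5.43
ee_pos: [0.5241, 0.1927, 0.0719]
ee_rot: [0.594, 0.383, 0.594, -0.383]
ft_force: [-1.5, -0.7, 5.1]
opening: 0.0002
```

servo_tool([
  [0,0,0],
  [0,0,0],
  [0,0,0],
], spin=[0,0,0], claw=[255,255,255])

```text
clock: 5.68
ee_pos: [0.5242, 0.1927, 0.0718]
ee_rot: [0.594, 0.383, 0.594, -0.383]
ft_force: [-0.2, 0.8, 0.0]
opening: 0.0007
```

servo_tool([
  [-4,0,0],
  [-15,0,0],
  [-40,0,0],
  [-70,0,0],
  [-100,0,0],
  [-108,-40,-20],
  [-108,-60,-30],
  [-108,-60,-30],
], spin=[0,0,0,0,0,0,0,0], claw=[255,255,255,255,255,255,255,255])

```text
clock: 6.35
ee_pos: [0.4535, 0.195, 0.181]
ee_rot: [0.594, 0.383, 0.595, -0.383]
ft_force: [0.3, -0.3, 0.2]
opening: 0.0005
```

```bash
python3 look.py blue .072 w4
python3 - <<'E'
from h import *
from bench import imaging
T,S=imaging.camera('top'),imaging.camera('scene');cv2.imwrite('pics/s4.png',S)
ct,cs=imaging.get_calibration('top'),imaging.get_calibration('scene')
for b in blobs(S,'blue'):print(b[0].round(1),b[1])
q=near(S,'blue',(339,208))[0]
w=np.load('pics/w4.npz');print(w['p'],tri([ray(w,w['p']),ray(cs,q)]))
E
```

```text
6.35 [0.4535 0.195  0.181 ] [ 0.28 -0.29  0.24]
[357.1 122. ] [342 107  31  31 748] [0.5234 0.1923 0.072 ] go [109.   62.5  31.4]
[133.3  53.7] [106  37  51  27 538]
[368.3 128.5] [365 126   7   6  32]
[454.9 169. ] [451 166   8   7  46]
[167.3 188.8] [159 182  17  15 199]
[338.4 208.2] [335 205   8   7  49]
[391.1 314. ] [ 367  285   50   63 1877]
[357.14171123 122.03743316] (array([0.52366159, 0.19316847, 0.07013898]), [np.float64(1.1), np.float64(1.1)])
```

View pics/w4.png

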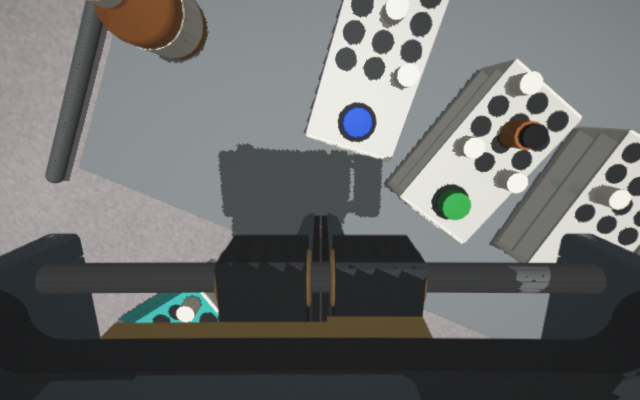

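The wrist view shows the blue key at (357,122) now seated low and centred in its collar. The green key at (453,205) still stands proud. The rack is unmoved to within 1 mm, and by TCP height and force blue is about 10 mm down. Next I go to yellow, at height.

servo_tool([
  [-5,-10,22],
  [-8,-26,54],
  [-10,-43,88],
  [-10,-60,122],
  [-10,-77,156],
  [-10,-94,190],
  [-10,-108,218],
  [-10,-113,229],
], spin=[0,0,0,0,0,0,0,0], claw=[255,255,255,255,255,255,255,255])

```text
clock: 7.17
ee_pos: [0.4495, -0.0635, 0.1903]
ee_rot: [0.594, 0.384, 0.594, -0.384]
ft_force: [0.2, 0.1, -0.2]
opening: 0.0005
```

servo_tool([
  [0,0,0],
  [0,0,0],
  [0,0,0],
], spin=[0,0,0], claw=[255,255,255])

```text
clock: 7.42
ee_pos: [0.4492, -0.0596, 0.1899]
ee_rot: [0.594, 0.383, 0.594, -0.383]
ft_force: [0.3, 0.5, -0.3]
opening: 0.0003
```

```bash
python3 look.py yellow .082 w5
python3 - <<'E'
from h import *
from bench import imaging
cs=imaging.get_calibration('scene')
for n,p in(('w1',(338.5,207.1)),('w5',(259.1,198.6))):
    w=np.load(f'pics/{n}.npz');print(n,tri([ray(w,w['p']),ray(cs,p)]))
E
```

```text
7.4167 [ 0.4492 -0.0596  0.1899] [ 0.28  0.46 -0.31]
[340.  152.8] [325 138  31  31 736] [ 0.4896 -0.0601  0.082 ] go [107.9  36.5  17.2]
[302.1 328.2] [ 141  317  289   20 2206] [ 0.3131 -0.101   0.082 ] go [ 107.9 -141.1  -18.4]
w1 (array([0.52354841, 0.19309704, 0.07603763]), [np.float64(1.3), np.float64(1.3)])
w5 (array([0.88632715, 0.06821387, 0.75471372]), [np.float64(69.8), np.float64(69.8)])
```

View pics/w5.png

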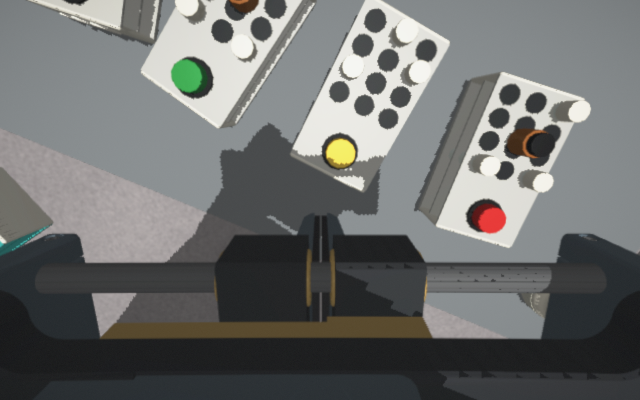

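The wrist view shows the yellow key at (340,153), green at (190,77) and red at (490,219), the last two standing proud. For yellow I read the force in mid-motion to catch the contact height, which also checks blue's depth before yellow goes 4 mm down.

servo_tool([
  [5,20,10],
  [25,37,17],
  [50,37,17],
  [75,37,17],
  [90,37,17],
  [98,37,17],
  [98,37,17],
  [98,37,17],
], spin=[0,0,0,0,0,0,0,0], claw=[255,255,255,255,255,255,255,255])

```text
clock: 8.13
ee_pos: [0.4898, -0.0597, 0.0923]
ee_rot: [0.594, 0.383, 0.595, -0.383]
ft_force: [0.3, 0.1, 0.5]
opening: 0.0006
```

servo_tool([
  [2,0,0],
  [4,0,0],
  [5,0,0],
  [5,0,0],
], spin=[0,0,0,0], claw=[255,255,255,255])

```text
clock: 8.47
ee_pos: [0.4897, -0.0602, 0.0873]
ee_rot: [0.595, 0.383, 0.594, -0.383]
ft_force: [-0.3, -0.1, -0.2]
opening: 0.0005
```

Run:
```python
from h import *
from bench import sensors
s=sensors.get_state();print(s['ee_pos'],s['ft_force'],goto(s,(.4894,-.0597,.082))[0])
```

```text
[ 0.48972947 -0.06021309  0.08725204] [-0.31779298 -0.10666819 -0.16405007] [ 5.3 -0.1 -0.6]
```

servo_tool([
  [1,0,0],
  [2,0,0],
  [3,0,0],
  [4,0,0],
], spin=[0,0,0,0], claw=[255,255,255,255])

```text
clock: 8.8
ee_pos: [0.4896, -0.0602, 0.0829]
ee_rot: [0.594, 0.383, 0.594, -0.383]
ft_force: [1.3, -0.3, 0.1]
opening: 0.0003
```

servo_tool([
  [1,0,0],
], spin=[0], claw=[255])

```text
clock: 8.88
ee_pos: [0.4895, -0.0602, 0.0818]
ee_rot: [0.594, 0.383, 0.594, -0.383]
ft_force: [-0.4, -0.7, 3.9]
opening: 0.0003
```

servo_tool([
  [1,0,0],
], spin=[0], claw=[255])

```text
clock: 8.97
ee_pos: [0.4896, -0.0602, 0.0809]
ee_rot: [0.594, 0.383, 0.594, -0.383]
ft_force: [-1.0, 0.0, 3.3]
opening: 0.0005
```

servo_tool([
  [1,0,0],
], spin=[0], claw=[255])

```text
clock: 9.05
ee_pos: [0.4896, -0.0602, 0.0799]
ee_rot: [0.594, 0.383, 0.594, -0.383]
ft_force: [-1.4, 0.6, 3.7]
opening: 0.0005
```

Yellow's contact came at z ≈ 0.082, which confirms blue is about 10 mm down. I press on to about 10 mm.

servo_tool([
  [1,0,0],
  [2,0,0],
  [3,0,0],
  [4,0,0],
  [5,0,0],
  [6,0,0],
  [7,0,0],
], spin=[0,0,0,0,0,0,0], claw=[255,255,255,255,255,255,255])

```text
clock: 9.63
ee_pos: [0.4896, -0.0602, 0.0728]
ee_rot: [0.594, 0.383, 0.594, -0.383]
ft_force: [-2.1, -0.2, 5.3]
opening: 0.0004
```

servo_tool([
  [1,0,0],
], spin=[0], claw=[255])

```text
clock: 9.72
ee_pos: [0.4896, -0.0602, 0.0719]
ee_rot: [0.594, 0.383, 0.594, -0.383]
ft_force: [-0.8, -0.4, 4.6]
opening: 0.0001
```

servo_tool([
  [0,0,0],
  [0,0,0],
  [0,0,0],
], spin=[0,0,0], claw=[255,255,255])

```text
clock: 9.97
ee_pos: [0.4895, -0.0601, 0.0718]
ee_rot: [0.594, 0.383, 0.594, -0.383]
ft_force: [-0.8, -0.1, -0.5]
opening: 0.0008
```

servo_tool([
  [-4,0,0],
  [-15,0,0],
  [-40,0,0],
  [-70,0,0],
  [-100,0,0],
  [-115,0,0],
  [-118,0,0],
  [-118,0,0],
], spin=[0,0,0,0,0,0,0,0], claw=[255,255,255,255,255,255,255,255])

```text
clock: 10.63
ee_pos: [0.4902, -0.0603, 0.1915]
ee_rot: [0.595, 0.383, 0.593, -0.383]
ft_force: [0.7, 0.5, -0.3]
opening: 0.0003
```

Run:
```python
from h import *
from bench import sensors
s=sensors.get_state();print(s['ee_pos'],s['ft_force'],goto(s,(.45,.083,.19))[0])
```

```text
[ 0.49017474 -0.0602598   0.19153135] [ 0.72949219  0.50066329 -0.27332592] [   1.4   22.6 -147.1]
```

servo_tool([
  [0,4,-25],
  [0,9,-60],
  [0,15,-97],
  [0,20,-130],
  [0,22,-146],
  [0,22,-146],
  [0,22,-146],
  [0,22,-146],
], spin=[0,0,0,0,0,0,0,0], claw=[255,255,255,255,255,255,255,255])

```text
clock: 11.3
ee_pos: [0.4491, 0.0814, 0.1893]
ee_rot: [0.594, 0.383, 0.595, -0.383]
ft_force: [1.1, -0.9, 0.5]
opening: 0.0004
```

```bash
python3 look.py green .082 w6;python3 look.py yellow .072 w6b;python3 look.py blue .072 w6c
```

```text
11.3 [0.4491 0.0814 0.1893] [ 1.07 -0.93  0.53]
[341.4 146.8] [327 132  30  31 712] [0.4945 0.0821 0.082 ] go [107.3  41.8  18.2]
11.35 [0.4493 0.0812 0.1895] [ 0.57 -0.47  0.26]
[473.7 212.7] [460 199  29  28 624] [ 0.4893 -0.0595  0.072 ] go [117.5 -21.5 144.7]
[307.8 328.2] [ 159  317  270   20 2225] [0.3084 0.0319 0.072 ] go [ 117.6 -148.6  -13.1]
11.4 [0.4494 0.0811 0.1896] [ 0.73 -0.52 -0.19]
[236.1  59.3] [221  43  32  34 842] [0.5234 0.1916 0.072 ] go [117.5 113.1 -70.2]
```

View pics/w6.png

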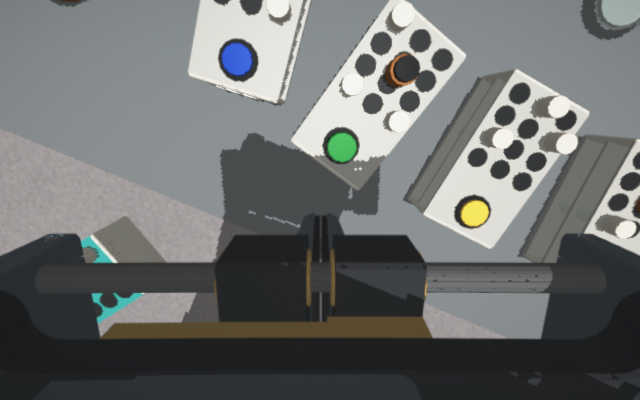

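The wrist view shows green at (341,147), with blue (238,60) and yellow (474,213) both low in their collars and their racks within 1 mm of where they were. Now I go down on green.

servo_tool([
  [5,20,9],
  [25,42,18],
  [50,42,18],
  [75,42,18],
  [90,42,18],
  [97,42,18],
  [97,42,18],
  [97,42,18],
], spin=[0,0,0,0,0,0,0,0], claw=[255,255,255,255,255,255,255,255])

```text
clock: 12.12
ee_pos: [0.4953, 0.0825, 0.0933]
ee_rot: [0.594, 0.383, 0.594, -0.383]
ft_force: [-0.2, 0.4, 0.5]
opening: 0.0005
```

servo_tool([
  [2,0,0],
  [4,0,0],
  [5,0,0],
  [5,0,0],
], spin=[0,0,0,0], claw=[255,255,255,255])

```text
clock: 12.45
ee_pos: [0.4951, 0.0829, 0.0882]
ee_rot: [0.595, 0.383, 0.594, -0.383]
ft_force: [-0.8, -0.1, -0.4]
opening: 0.0008
```

Run:
```python
from h import *
from bench import sensors
s=sensors.get_state();print(s['ee_pos'],s['ft_force'],goto(s,(.4944,.0825,.082))[0])
```

```text
[0.49514627 0.0828605  0.08823993] [-0.81341902 -0.05305791 -0.39354664] [ 6.2 -0.8  0. ]
```

servo_tool([
  [2,0,0],
  [4,0,0],
  [5,0,0],
  [6,0,0],
  [7,0,0],
  [8,0,0],
], spin=[0,0,0,0,0,0], claw=[255,255,255,255,255,255])

```text
clock: 12.95
ee_pos: [0.495, 0.0829, 0.0799]
ee_rot: [0.594, 0.383, 0.594, -0.383]
ft_force: [-1.6, 0.3, 2.9]
opening: 0.0004
```

servo_tool([
  [1,0,0],
  [2,0,0],
  [3,0,0],
  [4,0,0],
  [5,0,0],
  [6,0,0],
  [7,0,0],
  [8,0,0],
], spin=[0,0,0,0,0,0,0,0], claw=[255,255,255,255,255,255,255,255])

```text
clock: 13.62
ee_pos: [0.4949, 0.0828, 0.0718]
ee_rot: [0.594, 0.383, 0.594, -0.383]
ft_force: [-3.0, -0.1, 4.6]
opening: 0.0003
```

servo_tool([
  [0,0,0],
  [0,0,0],
  [0,0,0],
], spin=[0,0,0], claw=[255,255,255])

```text
clock: 13.87
ee_pos: [0.495, 0.0828, 0.0719]
ee_rot: [0.594, 0.383, 0.594, -0.383]
ft_force: [0.2, 0.7, -0.5]
opening: 0.0005
```

Pressed to z = 0.0718 with 4.6 N. I lift clear and back off slightly, then check.

servo_tool([
  [-4,0,0],
  [-15,0,0],
  [-40,0,0],
  [-75,0,0],
  [-110,0,0],
  [-125,-25,-11],
  [-130,-45,-20],
  [-130,-45,-20],
], spin=[0,0,0,0,0,0,0,0], claw=[255,255,255,255,255,255,255,255])

```text
clock: 14.53
ee_pos: [0.4434, 0.0825, 0.204]
ee_rot: [0.595, 0.383, 0.594, -0.383]
ft_force: [0.4, -0.1, -0.1]
opening: 0.0003
```

servo_tool([
  [0,0,0],
  [0,0,0],
  [0,0,0],
  [0,0,0],
], spin=[0,0,0,0], claw=[255,255,255,255])

```text
clock: 14.87
ee_pos: [0.4462, 0.0824, 0.2017]
ee_rot: [0.594, 0.383, 0.594, -0.383]
ft_force: [0.4, 0.1, 0.1]
opening: 0.0001
```

```bash
python3 look.py green .072 w7;python3 look.py red .082 w7r
python3 - <<'E'
from h import *
from bench import imaging
S=imaging.camera('scene');cv2.imwrite('pics/s7.png',S)
S0=cv2.imread('pics/scene0.png')
for c,p in dict(blue=(339,208),yellow=(259,199),green=(304,201),red=(212,200)).items():
    print(c,near(S0,c,p)[0].round(1),near(S,c,p)[0].round(1))
cv2.imwrite('pics/c7.png',cv2.resize(S[160:300,130:430],None,fx=2.6,fy=2.6,interpolation=2))
E
```

```text
14.8667 [0.4462 0.0824 0.2017] [0.35 0.06 0.11]
[342.3 142. ] [329 128  28  28 603] [0.4944 0.0818 0.072 ] go [129.7  43.7  20.5]
14.9167 [0.446  0.0824 0.2016] [ 0.07  0.46 -0.04]
blue [338.5 207.1] [338.3 208.2]
yellow [259.1 198.6] [259.2 199.6]
green [303.5 199.4] [303.5 200.6]
red [210.8 199.1] [210.8 199.1]
```

View pics/c7.png

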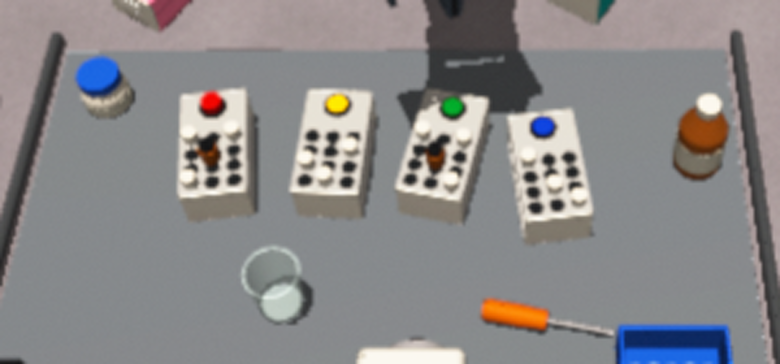

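View pics/w7.png

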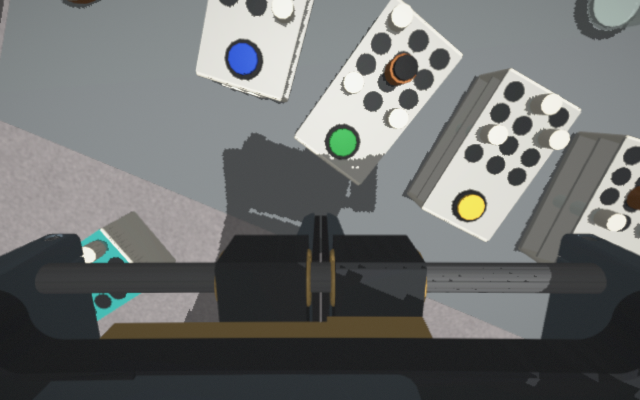

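The scene crop shows the vials, beaker, bottle, jar and screwdriver where they stood. The wrist view shows the green key (342,142) low in its collar like blue (243,60) and yellow (470,206). In the scene view all three pressed keys sank about 1.1 px alike and red did not shift.

```bash
python3 -c "
from bench import r
print(r.job_done())"
```

```text
the job is handed in; nothing more can be done
None
```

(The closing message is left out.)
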